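# Nip a stack of boards in the bench press

### The job

Push the stack of boards that is sticking out of the front of the bench press all the way in, square against the back stop. Then wind the two-knobbed crank on top clockwise, changing from knob to knob because the upright guard plate is in the way of your hand, until the platen clamps the stack firmly: stop when the crank takes about twice the push it takes to run free, and do not force it any tighter. Leave the glue pot, the round cards and the brush where they are.

Things in the scene. Friction and masses are not known exactly. Their poses are not given: they have to be found in the camera images.
- press: grey bench press, fixed. Origin at table height on the vertical spindle axis; x points from its open front to the back stop, z up. Bed plate x -220 to +110, y +-125 mm, top 16 mm above the table. Columns 36 x 26 mm at x 0, y +-112 mm (97 mm free each side of the axis); crossbeam x +-25, y +-126, z 150 to 185 mm.
- guard (a point): centre of the upright aluminium guard plate, standing on the crossbeam at y +92 mm in the press frame: 170 mm long in x, 3 mm thick, z 185 to 415 mm above the table. The knobs clear it by 20 mm, but it stops a hand that would carry a knob round the press's +y side; the -y side is open.
- stop (a point): middle of the front face of the back stop, a steel bar 170 mm long in the press's y, 20 mm high above the bed; at x +100 mm in the press frame. A stack touching it squarely has its origin at x -20 mm in the press frame.
- stack: loose stack of cream and brown boards, 240 mm (its x) x 150 mm (its y), about 0.6 kg, lying on the bed and sticking out at the front. Origin at the centre of its underside. Its thickness differs from job to job, 30 to 40 mm, and its pose does not tell it. Starts 35 to 60 mm short of the stop. Slides at about 3 to 5 N.
- platen: flat steel platen 130 (press x) x 150 (press y) x 18 mm under the crossbeam, origin at the centre of its underside. Does not turn; goes down 24 mm per clockwise turn of the crank. Hangs on springs (25 N per mm), so it gives a few mm once it bears on the stack. Starts 77 to 82 mm above the table, 20 mm or more above any stack.
- crank (a joint): crank angle in rad, growing clockwise seen from above (platen down 3.82 mm per rad); starts between 0 and 1.2. At 0 knob_a points to the press's +x. Runs free at about 5 N of push at a knob (0.3 N m friction). Once the platen bears, the push rises about 1.5 N per 0.3 rad; firm is 8 to 11 N, over 13 N is too tight. Stays where left (above about 80 N of clamping it runs back to that).
- knob_a (a point): middle of one of the two upright black crank knobs, 60 mm from the spindle axis, 22 mm diameter, 50 mm high (z 208 to 258 mm above the table), rigid on the flat crank arm (18 mm wide, z 198 to 208 mm) that joins both across a 42 mm hub (top z 209 mm). The crank keeps its height. The 20 mm spindle end showing above the hub (to z 250 mm at first) is no obstacle.
- knob_b (a point): the same point of the other knob, 120 mm from knob_a.
- glue_pot: bystander: open white plastic pot, 84 mm diameter, 85 mm high, origin at the centre of its underside, standing to the +y side of the press.
- round_cards: bystander: pile of round cards, 110 mm diameter, 45 mm high, origin at the centre of its underside, at the -y side of the press.
- glue_brush: bystander: flat brush with a wooden handle, about 200 mm long, lying on the table at the -y side in front of the round cards, origin at its middle underside.

How it is judged:
By the outcome, as a careful person would: the job done as asked, in the order asked, and still so for the second after the job is handed in, with the robot touching nothing.
It also fails if it takes over 72 s, if anything falls off the work surface, if the arm or the gripper's body presses on something with over 40 N, if the wrist force passes 120 N, or if a joint passes its speed limit or range.

### The arm

A 6-joint arm with a two-finger parallel gripper is mounted at the origin on the work surface. World frame = base frame: x ahead of the robot, y to its left, z up, the work surface at z = 0. Lengths are in m, angles in rad, forces in N, time in s.
With the tool pointing down it reaches from about 0.25 to 0.725 m from the base axis. Payload 4 kg.
Tool frame: the origin (TCP) lies midway between the tips of the shut fingers; the grasp point (between the pads) lies 19 mm behind it (bot.grip_depth is the distance from the TCP to the grasp point, in m); z points along the fingers, y is the line along which they close (so a half turn about z gives the same grasp; the last joint's range is limited). The gripper opens to 85 mm and grips with 20 to 120 N. Pads are 22 mm wide; open, the fingers measure 114 mm over their backs; the gripper's body (76 mm by 85 mm) begins 54 mm behind the grasp point. The pads swing forward as they close: fully open they stand 13 mm farther back than shut.
Start: joints at [1.321, 0.241, 0.005, 1.335, 0, 1.571], TCP at [0.124, 0.484, 0.231] pointing down, gripper open.
Joint ranges: [-2.72, 2.72], [-1.05, 1.87], [-1.09, 1.28], [-1.99, 2.15], [-1.42, 1.44], [-3.14, 3.14]. Speed limits (rad/s): [2.79, 2.79, 3.14, 3.14, 3.14, 3.14].

### API

Orientations are given as a unit quaternion [x, y, z, w].
In Python, from workcell import bot gives the robot as it stands.
- The arm moves only by the shell command python3 -m creep 'ROWS'. ROWS is JSON, one flat list of numbers, 5 for each row, row after row: the shift along the world's x, y, z in m, then the turn about the world's z in rad, then the finger opening in m, from 0 to 0.0854. In form: [x, y, z, twist, claw, x, y, z, twist, claw, ...]. A call has 1 to 10 rows; each row is the pose to reach, as a shift and turn from the pose commanded when the call began; what a row does not reach only later rows make up. A row lasts 1/12 s, in which the tool goes at most 41.7 mm and 7.16 degrees, less where a joint would pass 70% of its speed; a pose out of reach is approached as far as the arm can. A call with a gripper value outside its range is refused whole. The fingers move at their own pace and stop on an object; the grip force is fixed at half the most. Time passes only in rows, so rows that repeat a pose let the fingers close. It gives the time, the measured TCP pose, the force, the opening and the grip force at its end, in the units of the state.
- bot.get_obs(): the state, without advancing time (a new reading comes with each control period).
- bot.camera(name): name is "scene" or "top" or "wrist"; returns a dict with "pixels" (420x560x3 uint8, red, green, blue), "camera_matrix" (3x3 intrinsics, pixels), "extrinsics" (4x4, takes a point from world to camera coordinates); the wrist camera has in their place "T_tool_cam" (4x4, takes a point from camera to tool coordinates, whose origin is the TCP and whose axes are the flange's). Camera axes: x right, y down, z forward; pixel columns grow to the right and rows downward; lengths in m; the calibration is good to about 2 mm. A picture is of the moment at which its call begins: read the wrist's pose just before it. There is no depth.
- bot.job_done(): hands the job in; it is judged then, once.
Trained networks look in the newest picture that a camera, given by its name, has taken for a name from the list of things; names that differ only in an ending like _2 or _b are one class to them, and where a whole thing is asked for, a point or a joint stands for the part that bears it (a point fixed in the world has none). Each returns a list of dicts, best first, with "score" (0 to 1); they miss things now and then, are a little off and sometimes report something else, mostly with a low value. They report only what shows in the picture. A call takes as long as a camera call.
- bot.look_for(camera, thing): "centre" ([column, row] as shares, 0 to 1, of the picture: columns of its width, rows of its height, amid what is visible of it).
- bot.place_of(camera, thing): "centre" ([column, row] as shares, 0 to 1, of the picture: columns of its width, rows of its height: a listed point, or the origin of a listed thing).
The state is a dict: "clock": time; "joint_pos": joint angles; "joint_vel": joint speeds; "tau": joint torques, N m; "eef_pos": TCP position; "tool_rot": TCP orientation; "ft_force": force on the tool from outside, world axes, zero at the start; "ft_torque": the same for the moment, N m; "grip_width": finger opening in m; "grasp_force": force on a finger pad.
Only numpy, scipy, OpenCV 4.12 (cv2) and the standard library are available. Lean on these libraries where they do the work, as an engineer would, in place of code of your own. Each camera call takes 0.05 s, during which the arm holds its last target. There are 200 camera calls.

## Working session

There is one attempt and no reset: what is moved stays moved. The work goes in short steps, Python scripts to look and compute and a shell command to move; the robot and the scene stay as the last step left them, time stands still between calls to the robot, and variables do not carry over. Pictures are saved under pics/ and viewed, at most 10 in all, crops included, and the job is handed in when it is done.

```bash
mkdir -p pics; ls; cat > h.py <<'E'
import numpy as np, cv2
from workcell import bot
from scipy.spatial.transform import Rotation as R
def cam(n):
    c=bot.camera(n); return c
def tri(P):  # list of (K,E,uv)
    A=[]
    for K,E,uv in P:
        M=K@E[:3]; A+= [uv[0]*M[2]-M[0], uv[1]*M[2]-M[1]]
    A=np.array(A); X=np.linalg.svd(A)[2][-1]; return X[:3]/X[3]
def onz(K,E,uv,z):
    r=E[:3,:3].T@np.linalg.inv(K)@[uv[0],uv[1],1]; o=-E[:3,:3].T@E[:3,3]
    return o+r*(z-o[2])/r[2]
E
python3 - <<'E'
from h import *
cs={}
for n in ("scene","top"):
    c=cam(n); cs[n]=c; cv2.imwrite(f"pics/{n}0.png",c["pixels"][:,:,::-1])
    for t in "press guard stop stack platen crank knob_a knob_b glue_pot round_cards glue_brush".split():
        r=bot.place_of(n,t)
        print(n,t,[(round(q["score"],2),[round(q["centre"][0]*560),round(q["centre"][1]*420)]) for q in r[:3]])
    print(np.round(c["camera_matrix"],1).tolist(),np.round(c["extrinsics"],3).tolist())
o=bot.get_obs(); print(o)
E
```

```text
pics
scene press [(0.85, [269, 249]), (0.39, [283, 233])]
scene guard [(0.78, [298, 188])]
scene stop [(0.97, [249, 269])]
scene stack [(0.65, [285, 232])]
scene platen [(0.26, [248, 201])]Traceback (most recent call last):
  File "<stdin>", line 6, in <module>
ValueError: it knows: glue_brush, glue_pot, guard, knob, platen, press, round_cards, stack, stop
```

```bash
python3 - <<'E'
from h import *
cs={}
for n in ("scene","top"):
    c=cam(n); cs[n]=c; cv2.imwrite(f"pics/{n}0.png",c["pixels"][:,:,::-1])
    K,X=c["camera_matrix"],c["extrinsics"]
    for t,z in dict(press=0,guard=.3,stop=.026,stack=.016,platen=.08,knob=.233,glue_pot=0,round_cards=0,glue_brush=0).items():
        r=bot.place_of(n,t)
        for q in r[:3]:
            uv=np.array(q["centre"])*[560,420]
            print(n,t,round(q["score"],2),np.round(uv,1),"onz",np.round(onz(K,X,uv,z),3))
    print(np.round(-X[:3,:3].T@X[:3,3],3), np.round(K[0],0))
o=bot.get_obs(); print({k:np.round(v,3).tolist() for k,v in o.items()})
E
```

```text
scene press 0.85 [269.3 248.2] onz [ 0.617 -0.004 -0.   ]
scene guard 0.65 [299.1 185.1] onz [0.613 0.09  0.3  ]
scene stop 0.96 [250.2 269.2] onz [0.723 0.006 0.026]
scene platen 0.6 [269.8 231.8] onz [0.618 0.001 0.08 ]
scene knob 0.86 [250.2 198.8] onz [ 0.661 -0.024  0.233]
scene knob 0.58 [287.3 186. ] onz [0.57  0.028 0.233]
scene glue_pot 0.59 [334.9 302.3] onz [0.671 0.247 0.   ]
scene round_cards 0.64 [186.6 225.6] onz [ 0.686 -0.276  0.   ]
scene round_cards 0.64 [283.3 234.5] onz [0.548 0.001 0.   ]
scene glue_brush 0.85 [224.4 188. ] onz [ 0.484 -0.288  0.   ]
[1.214 0.445 0.934] [396.   0. 281.]
top press 0.98 [279.7 201.2] onz [ 0.612 -0.003  0.   ]
top guard 0.8 [234.3 188.3] onz [0.609 0.086 0.3  ]
top stop 0.93 [283.1 160. ] onz [ 0.711 -0.008  0.026]
top stack 0.7 [400.6 259.1] onz [ 0.478 -0.298  0.016]
top platen 0.74 [280.1 196.6] onz [ 0.616 -0.003  0.08 ]
top knob 0.72 [265.4 212.5] onz [0.568 0.026 0.233]
top knob 0.63 [298.8 166.6] onz [ 0.664 -0.04   0.233]
top glue_pot 0.93 [181.5 178.1] onz [0.664 0.243 0.   ]
top round_cards 0.86 [386.2 174.3] onz [ 0.686 -0.265  0.   ]
top glue_brush 0.7 [400.2 261.8] onz [ 0.471 -0.301  0.   ]
top glue_brush 0.64 [296.9 167.1] onz [ 0.698 -0.043  0.   ]
[ 4.990e-01 -1.000e-03  1.337e+00] [542.   0. 273.]
{'clock': 1.3, 'joint_pos': [1.321, 0.241, 0.005, 1.335, -0.0, 1.571], 'joint_vel': [-0.0, -0.0, 0.001, -0.001, 0.002, -0.0], 'tau': [0.001, -37.222, 25.269, 0.001, 0.0, -0.0], 'eef_pos': [0.124, 0.484, 0.231], 'tool_rot': [0.125, 0.992, -0.0, 0.0], 'ft_force': [0.195, 0.274, 0.887], 'ft_torque': [0.054, 0.041, -0.003], 'grasp_force': 0.0, 'grip_width': 0.086}
```

View pics/scene0.png

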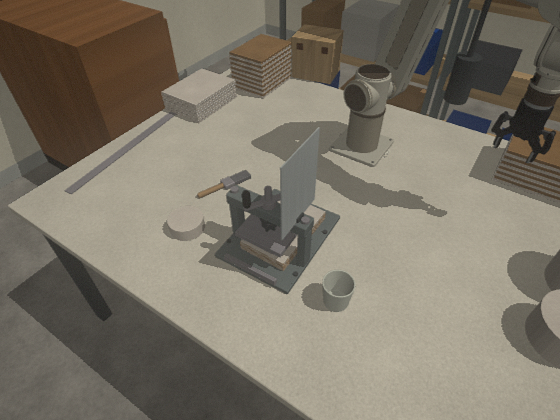

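```bash
sleep 1; ls pics
```

```text
scene0.png
top0.png
```

View pics/top0.png

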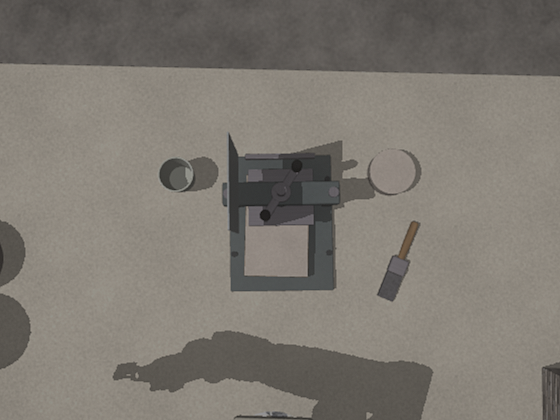

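The scene picture shows the press at about (270,240) with the guard to the right, the pot at (338,290) and the cards at (186,222). The top picture shows the stack's front edge at row 276, columns 246–308. The knobs are at (298,167) and (265,214), so the crank starts at about 0.6 rad. The press is nearly aligned with world axes at about (0.614, -0.003). I'm moving in front of it now.

```bash
python3 -m creep '[0.015,-0.035,0,0.025,0.085, 0.03,-0.07,0,0.05,0.085, 0.045,-0.105,0,0.075,0.085, 0.06,-0.14,0,0.1,0.085, 0.075,-0.175,0,0.125,0.085, 0.09,-0.21,0.005,0.15,0.085, 0.105,-0.245,0.01,0.175,0.085, 0.12,-0.28,0.015,0.2,0.085, 0.135,-0.315,0.02,0.225,0.085, 0.15,-0.35,0.02,0.25,0.085]'
python3 -m creep '[0.016,-0.034,0,0,0.085, 0.032,-0.068,0,0,0.085, 0.048,-0.102,0,0,0.085, 0.064,-0.134,0,0,0.085, 0.064,-0.134,0,0,0.085]'
python3 - <<'E'
from h import *
def W(c):
    o=bot.get_obs();T=np.eye(4);T[:3,:3]=R.from_quat(o["tool_rot"]).as_matrix();T[:3,3]=o["eef_pos"]
    return T
T=W(0);c=cam("wrist");K=c["camera_matrix"];X=np.linalg.inv(T@c["T_tool_cam"])
cv2.imwrite("pics/w1.png",c["pixels"][:,:,::-1])
np.savez("w1.npz",K=K,X=X)
o=bot.get_obs();print(np.round(o["joint_pos"],3),np.round(o["eef_pos"],4),np.round(o["tool_rot"],3))
print("cam",np.round(np.linalg.inv(X)[:3],3).tolist(),np.round(K[0],0))
for t,z in dict(press=0,guard=.3,stop=.026,stack=.016,platen=.08,knob=.233).items():
    for q in bot.place_of("wrist",t)[:3]:
        uv=np.array(q["centre"])*[560,420]; print(t,round(q["score"],2),np.round(uv,1),np.round(onz(K,X,uv,z),3))
E
```

```text
clock: 2.13
eef_pos: [0.2743, 0.1331, 0.2525]
tool_rot: [-0.001, 1.0, 0.001, 0.001]
ft_force: [0.9, 0.3, -0.6]
grip_width: 0.0852
grasp_force: 0.0
clock: 2.55
eef_pos: [0.3399, -0.0045, 0.2516]
tool_rot: [0.005, 1.0, -0.001, 0.001]
ft_force: [0.6, 0.6, 0.5]
grip_width: 0.0855
grasp_force: 0.0
[-6.000e-03 -9.300e-02 -3.080e-01  1.356e+00 -0.000e+00  1.000e-03] [ 0.3386 -0.0022  0.2514] [ 0.004  1.    -0.     0.   ]
cam [[0.009, 0.965, 0.262, 0.275], [1.0, -0.008, -0.005, -0.003], [-0.003, 0.263, -0.965, 0.395]] [305.   0. 284.]
stack 0.8 [294.3 331.8] [0.552 0.009 0.016]
```

```bash
python3 - <<'E'
from h import *
c=cam("top");K,X=c["camera_matrix"],c["extrinsics"]
for uv,z in [((231,291),.016),((334,291),.016),((246,276),.05),((308,277),.05),((246,228),.05),((308,228),.05)]: print(uv,np.round(onz(K,X,uv,z),4))
im=c["pixels"][130:310,200:370,::-1]; cv2.imwrite("pics/topz.png",cv2.resize(im,None,fx=3.3,fy=3.3,interpolation=cv2.INTER_CUBIC))
E
```

```text
(231, 291) [0.3903 0.1094 0.016 ]
(334, 291) [ 0.3969 -0.1388  0.016 ]
(246, 276) [0.429  0.0723 0.05  ]
(308, 277) [ 0.4305 -0.0736  0.05  ]
(246, 228) [0.5419 0.0758 0.05  ]
(308, 228) [ 0.5457 -0.0713  0.05  ]
```

View pics/w1.png

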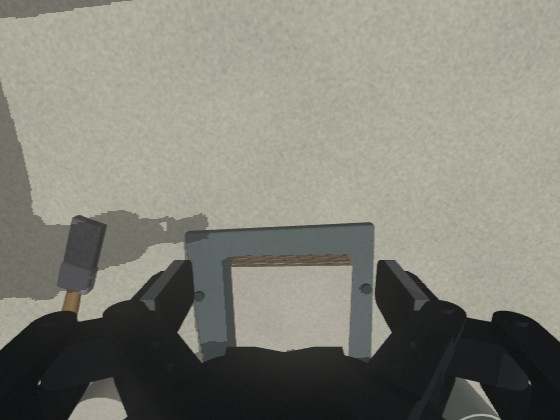

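View pics/topz.png

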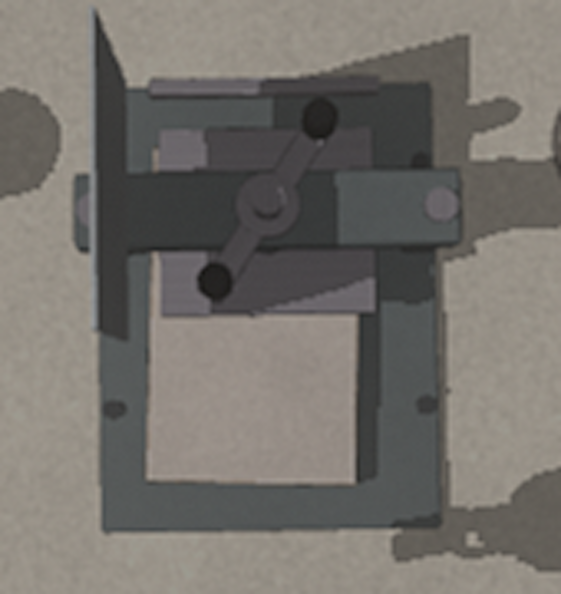

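The wrist picture shows the bed's front edge at row ~230 and the stack's front face at (232–350, 258). The top crop shows the knob tops at crop (319,118) and (214,281), the hub at (267,202), the bed front from (103,530) to (440,525), and the stack front along row 483.

```bash
python3 - <<'E'
from h import *
c=cam("top");K,X=c["camera_matrix"],c["extrinsics"]
S=np.load("w1.npz")
P=lambda u,v,z:onz(K,X,(200+u/3.3,130+v/3.3),z)
def yaw(a,b): d=a-b; return np.arctan2(-d[0],d[1])  # left(+y) minus right ; press yaw
bf=P(103,530,.016),P(440,525,.016); sf=P(147,483,.05),P(357,483,.05); st=P(150,95,.036),P(380,93,.036)
be=P(78,250,.185),P(460,246,.185); pl=P(161,315,.098),P(375,312,.098)
for n,p in dict(bed=bf,stack=sf,stop=st,beam=be,platen=pl).items(): print(n,np.round(p,4).tolist(),"mid",np.round((p[0]+p[1])/2,4),"yaw",round(yaw(*p),4))
ka,kb,h=P(319,118,.258),P(214,281,.258),P(267,202,.25)
print("knobs",ka,kb,np.linalg.norm(ka-kb),"mid",(ka+kb)/2,"hub",h)
d=ka-kb; print("knob dir cw",-np.arctan2(d[1],d[0]))
w=lambda u,v,z:onz(S["K"],S["X"],(u,v),z)
for n,a,b,z in (("bed",(186,232),(372,223),.016),("stack bottom",(232,266),(351,265),.016),("stack top",(231,258),(351,254),.05)):
    a,b=w(*b,z),w(*a,z); print("wrist",n,np.round(a,4),np.round(b,4),"yaw",round(yaw(a,b),4))
# two-view height check: knobs seen in scene + top
cs=cam("scene"); ks=bot.place_of("scene","knob"); cam("top"); kt=bot.place_of("top","knob")
for a in ks[:2]:
    for b in kt[:2]:
        print("tri",np.round(tri([(cs["camera_matrix"],cs["extrinsics"],np.array(a["centre"])*[560,420]),(K,X,np.array(b["centre"])*[560,420])]),4),np.round(a["centre"],3),np.round(b["centre"],3))
E
```

```text
bed [[0.3912, 0.1089, 0.016], [0.4014, -0.1371, 0.016]] mid [ 0.3963 -0.0141  0.016 ] yaw 0.0414
stack [[0.428, 0.0757, 0.05], [0.432, -0.074, 0.05]] mid [0.43   0.0009 0.05  ] yaw 0.0265
stop [[0.7101, 0.083, 0.036], [0.7157, -0.0859, 0.036]] mid [ 0.7129 -0.0014  0.036 ] yaw 0.0333
beam [[0.5835, 0.1168, 0.185], [0.5924, -0.1297, 0.185]] mid [ 0.5879 -0.0064  0.185 ] yaw 0.0358
platen [[0.5463, 0.0667, 0.098], [0.5521, -0.0814, 0.098]] mid [ 0.5492 -0.0073  0.098 ] yaw 0.0396
knobs [ 0.66237185 -0.03465219  0.258     ] [0.56146129 0.02652181 0.258     ] 0.1180050755942677 mid [ 0.61191657 -0.00406519  0.258     ] hub [ 0.61104127 -0.0043155   0.25      ]
knob dir cw 0.5449804730916913
wrist bed [0.3899 0.1092 0.016 ] [ 0.4004 -0.1331  0.016 ] yaw 0.043
wrist stack bottom [0.4488 0.0849 0.016 ] [ 0.4491 -0.0755  0.016 ] yaw 0.0019
wrist stack top [0.4187 0.0763 0.05  ] [ 0.4228 -0.0696  0.05  ] yaw 0.0285
tri [ 0.7211 -0.0758  0.1562] [0.333 0.542] [0.531 0.394]
tri [ 0.662  -0.0306  0.1803] [0.333 0.542] [0.475 0.503]
tri [ 0.6656 -0.0349  0.2331] [0.442 0.472] [0.531 0.394]
tri [ 0.5975 -0.0014  0.2024] [0.442 0.472] [0.475 0.503]
```

Two views agree: axis ≈ (0.613, -0.005), press yaw ≈ +0.038, knob height 0.233. The stack's front middle is at x ≈ 0.43, about 43 mm short of the stop. Next I lower the open fingers in front of it, square to the press.

```bash
python3 -m creep '[0.025,0.001,-0.03,0.02,0.085, 0.054,0.003,-0.06,0.045,0.085, 0.054,0.003,-0.1,0.045,0.085, 0.054,0.003,-0.14,0.045,0.085, 0.054,0.003,-0.18,0.045,0.085, 0.054,0.003,-0.21,0.045,0.085, 0.054,0.003,-0.23,0.045,0.085, 0.054,0.003,-0.238,0.045,0.085, 0.054,0.003,-0.238,0.045,0.085, 0.054,0.003,-0.238,0.045,0.085]'
python3 - <<'E'
from h import *
c=cam("scene");im=c["pixels"][120:320,180:380,::-1];cv2.imwrite("pics/s2.png",cv2.resize(im,None,fx=2.8,fy=2.8,interpolation=cv2.INTER_CUBIC))
o=bot.get_obs();print(np.round(o["eef_pos"],4),np.round(o["ft_force"],1),np.round(o["joint_pos"],2))
E
```

```text
clock: 4.03
eef_pos: [0.3921, 0.0036, 0.0138]
tool_rot: [-0.023, 1.0, 0.0, 0.0]
ft_force: [0.0, -0.2, -0.1]
grip_width: 0.085
grasp_force: 0.0
[0.3929 0.0036 0.0144] [0.8 0.4 0.1] [ 0.01  0.28 -0.6   0.69  0.   -0.04]
```

View pics/s2.png

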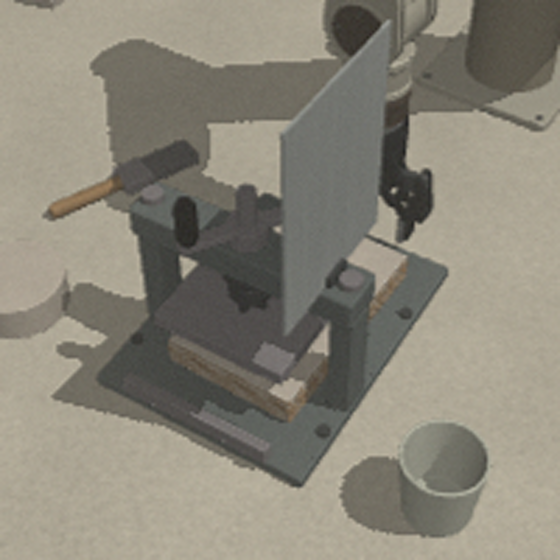

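```bash
python3 -m creep '[0.006,0,-0.005,0,0.085, 0.012,0.001,-0.005,0,0.085, 0.018,0.001,-0.005,0,0.085, 0.024,0.001,-0.005,0,0.085, 0.03,0.001,-0.005,0,0.085, 0.035,0.001,-0.005,0,0.085, 0.04,0.001,-0.005,0,0.085, 0.045,0.001,-0.005,0,0.085, 0.05,0.002,-0.005,0,0.085, 0.055,0.002,-0.005,0,0.085]'
```

```text
clock: 4.92
eef_pos: [0.4444, 0.0052, 0.0078]
tool_rot: [-0.022, 1.0, -0.0, -0.003]
ft_force: [-4.8, -0.1, 3.9]
grip_width: 0.0851
grasp_force: 2.6
```

```bash
python3 -m creep '[0.003,0,0.002,0,0.085, 0.006,0,0.002,0,0.085, 0.009,0,0.002,0,0.085, 0.012,0,0.002,0,0.085]'
```

```text
clock: 5.25
eef_pos: [0.4582, 0.0055, 0.0101]
tool_rot: [-0.023, 1.0, 0.0, -0.001]
ft_force: [-2.8, -0.1, -0.8]
grip_width: 0.0848
grasp_force: 1.4
```

```bash
python3 -m creep '[0.002,0,0,0,0.085, 0.004,0,0,0,0.085]'
```

```text
clock: 5.42
eef_pos: [0.4628, 0.0055, 0.0102]
tool_rot: [-0.023, 1.0, 0.0, -0.0]
ft_force: [-1.9, 0.4, -1.5]
grip_width: 0.0849
grasp_force: 1.1
```

```bash
python3 -m creep '[0.002,0,0,0,0.085, 0.004,0,0,0,0.085]'
```

```text
clock: 5.58
eef_pos: [0.4642, 0.0055, 0.0101]
tool_rot: [-0.023, 1.0, 0.0, -0.002]
ft_force: [-11.7, -0.1, 9.4]
grip_width: 0.0854
grasp_force: 6.1
```

```bash
python3 -m creep '[0.002,0,0,0,0.085, 0.004,0,0,0,0.085]'
```

```text
clock: 5.75
eef_pos: [0.4641, 0.0055, 0.0097]
tool_rot: [-0.023, 1.0, 0.0, -0.006]
ft_force: [-20.1, 0.3, 15.0]
grip_width: 0.085
grasp_force: 9.8
```

The contact force rose to 20 N with motion halted at TCP x 0.464, so the stack is seated as predicted. I'll back off, raise, and check squareness.

```bash
python3 -m creep '[-0.035,-0.001,0,0,0.085, -0.06,-0.002,0.01,0,0.085, -0.06,-0.002,0.05,0,0.085, -0.06,-0.002,0.09,0,0.085, -0.06,-0.002,0.13,-0.1,0.085, -0.06,-0.002,0.17,-0.2,0.07, -0.06,-0.002,0.21,-0.3,0.06, -0.06,-0.002,0.25,-0.4,0.05, -0.06,-0.002,0.29,-0.5,0.05, -0.06,-0.002,0.29,-0.6,0.05]'
python3 - <<'E'
from h import *
o=bot.get_obs();T=np.eye(4);T[:3,:3]=R.from_quat(o["tool_rot"]).as_matrix();T[:3,3]=o["eef_pos"]
w=cam("wrist");np.savez("w3.npz",K=w["camera_matrix"],X=np.linalg.inv(T@w["T_tool_cam"]))
c=cam("scene");t=cam("top")
a=cv2.resize(c["pixels"][150:320,200:380,::-1],(400,400),interpolation=cv2.INTER_CUBIC)
b=cv2.resize(t["pixels"][140:310,205:375,::-1],(400,400),interpolation=cv2.INTER_CUBIC)
cv2.imwrite("pics/st3.png",np.hstack([a,b]))
print(np.round(o["eef_pos"],4),np.round(o["tool_rot"],4),np.round(o["joint_pos"],3))
E
```

```text
clock: 6.58
eef_pos: [0.4156, 0.0035, 0.3096]
tool_rot: [0.276, 0.961, 0.003, 0.009]
ft_force: [2.1, 0.2, 0.5]
grip_width: 0.05
grasp_force: 0.0
[0.4156 0.0035 0.3096] [0.2762 0.961  0.0027 0.0091] [ 0.008  0.034 -0.035  1.482 -0.     0.568]
```

View pics/st3.png

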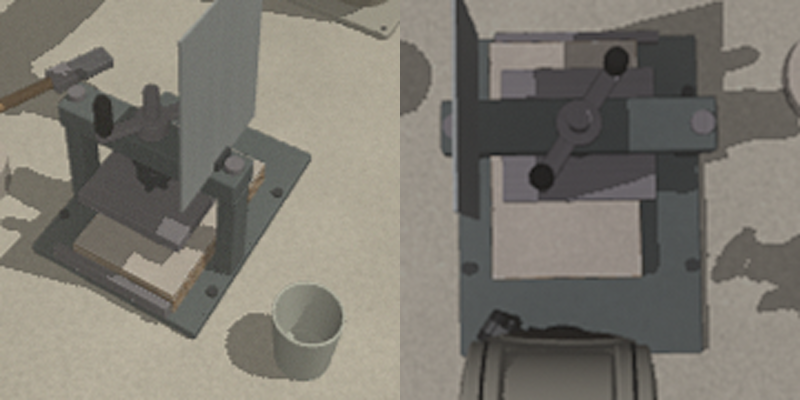

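The left half shows the stack's back edge against the stop bar, and the right half shows its front edge (row 276) parallel to the press. Next I move to a hover over knob_a.

```bash
python3 -m creep '[0.036,-0.006,0,0,0.05, 0.072,-0.012,0,0,0.05, 0.108,-0.018,0,0,0.05, 0.144,-0.024,0,0,0.05, 0.18,-0.029,0,0,0.05, 0.216,-0.034,0,0,0.05, 0.253,-0.04,0,0,0.05, 0.253,-0.04,0,0,0.05]'
python3 - <<'E'
from h import *
o=bot.get_obs();T=np.eye(4);T[:3,:3]=R.from_quat(o["tool_rot"]).as_matrix();T[:3,3]=o["eef_pos"]
w=cam("wrist");K=w["camera_matrix"];X=np.linalg.inv(T@w["T_tool_cam"])
cv2.imwrite("pics/w4.png",w["pixels"][:,:,::-1])
print(np.round(o["eef_pos"],4),np.round(o["tool_rot"],4))
for q in bot.place_of("wrist","knob")[:3]:
    uv=np.array(q["centre"])*[560,420]; print(round(q["score"],2),np.round(uv,1),np.round(onz(K,X,uv,.233),4))
E
```

```text
clock: 7.4
eef_pos: [0.6695, -0.0377, 0.2896]
tool_rot: [0.273, 0.962, -0.001, -0.004]
ft_force: [-1.1, 0.2, -2.6]
grip_width: 0.0499
grasp_force: 0.0
[ 0.6695 -0.0377  0.2896] [ 0.2731  0.962  -0.0011 -0.0042]
0.88 [283.8  31.8] [0.5653 0.0274 0.233 ]
0.78 [286.4 226.1] [ 0.6675 -0.0336  0.233 ]
```

View pics/w4.png

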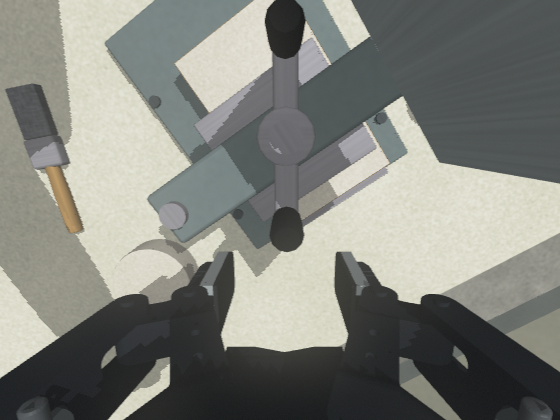

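The wrist picture shows knob_b's top at (285,15) and knob_a at (287,230), centred between the fingers at columns 215–350. Refined axis ≈ (0.6145, -0.004), φ ≈ 0.55. Now descending.

```bash
python3 -m creep '[0.001,0.001,-0.03,0,0.05, 0.001,0.001,-0.06,0,0.05, 0.001,0.001,-0.082,0,0.05, 0.001,0.001,-0.082,0,0.032, 0.001,0.001,-0.082,0,0.032, 0.001,0.001,-0.082,0,0.032]'
```

```text
clock: 8.0
eef_pos: [0.6645, -0.0354, 0.2209]
tool_rot: [0.273, 0.962, 0.0, 0.001]
ft_force: [-0.3, -0.3, 1.9]
grip_width: 0.032
grasp_force: 0.0
```

```bash
cat > arc.py <<'E'
import sys,numpy as np
# rows for arc: phi0, step, n
p,s,n=float(sys.argv[1]),float(sys.argv[2]),int(sys.argv[3]); r=.06
f=lambda a:np.array([r*np.cos(a),-r*np.sin(a)])
print([(*np.round(f(p+s*i)-f(p),4).tolist(),round(-s*i,3)) for i in range(1,n+1)])
E
python3 arc.py .55 .12 10
```

```text
[(-0.0041, -0.0059, -0.12), (-0.0089, -0.0113, -0.24), (-0.0143, -0.016, -0.36), (-0.0203, -0.0201, -0.48), (-0.0266, -0.0234, -0.6), (-0.0334, -0.0259, -0.72), (-0.0404, -0.0277, -0.84), (-0.0475, -0.0285, -0.96), (-0.0547, -0.0285, -1.08), (-0.0618, -0.0277, -1.2)]
```

```bash
python3 -m creep '[-0.0041,-0.0059,0,-0.12,0.032, -0.0089,-0.0113,0,-0.24,0.032, -0.0143,-0.016,0,-0.36,0.032, -0.0203,-0.0201,0,-0.48,0.032, -0.0266,-0.0234,0,-0.6,0.032, -0.0334,-0.0259,0,-0.72,0.032, -0.0404,-0.0277,0,-0.84,0.032, -0.0475,-0.0285,0,-0.96,0.032, -0.0547,-0.0285,0,-1.08,0.032, -0.0618,-0.0277,0,-1.2,0.032]'; python3 arc.py 1.75 .12 10
python3 - <<'E'
from h import *
o=bot.get_obs();print(np.round(o["joint_pos"],3),np.round(o["ft_force"],1),np.round(o["eef_pos"],4))
E
```

```text
clock: 8.83
eef_pos: [0.6053, -0.0625, 0.222]
tool_rot: [0.771, 0.637, 0.004, 0.003]
ft_force: [4.6, 2.0, -1.1]
grip_width: 0.0319
grasp_force: 2.0
[(-0.007, 0.0017, -0.12), (-0.0137, 0.0042, -0.24), (-0.0201, 0.0076, -0.36), (-0.0261, 0.0116, -0.48), (-0.0315, 0.0164, -0.6), (-0.0363, 0.0217, -0.72), (-0.0404, 0.0276, -0.84), (-0.0438, 0.0339, -0.96), (-0.0464, 0.0406, -1.08), (-0.0482, 0.0476, -1.2)]
[-0.104  0.457  0.291  1.396  0.002  1.656] [ 4.6  2.  -1.1] [ 0.6053 -0.0625  0.222 ]
```

```bash
python3 -m creep '[-0.007,0.0017,0,-0.12,0.032, -0.0137,0.0042,0,-0.24,0.032, -0.0201,0.0076,0,-0.36,0.032, -0.0261,0.0116,0,-0.48,0.032, -0.0315,0.0164,0,-0.6,0.032, -0.0363,0.0217,0,-0.72,0.032, -0.0404,0.0276,0,-0.84,0.032, -0.0438,0.0339,0,-0.96,0.032, -0.0464,0.0406,0,-1.08,0.032, -0.0482,0.0476,0,-1.2,0.032]'
python3 - <<'E'
from h import *
o=bot.get_obs();print(np.round(o["joint_pos"],3),np.round(o["ft_force"],1),np.round(o["eef_pos"],4))
cam("top")
for q in bot.place_of("top","knob"): print(q)
E
```

```text
clock: 9.67
eef_pos: [0.5572, -0.0167, 0.2223]
tool_rot: [0.996, 0.09, 0.005, 0.002]
ft_force: [3.5, -4.0, 1.2]
grip_width: 0.0319
grasp_force: 2.0
[-2.900e-02  3.510e-01  1.340e-01  1.344e+00 -2.000e-03  2.933e+00] [ 3.5 -4.   1.2] [ 0.5572 -0.0167  0.2223]
{'centre': [0.4898, 0.385], 'score': 0.49}
```

```bash
python3 -m creep '[0,0,0,0,0.05, 0,0,0.04,0,0.05, 0,0,0.08,0,0.05, 0.004,0.001,0.08,0.12,0.05, 0.008,0.002,0.08,0.24,0.05, 0.012,0.003,0.08,0.36,0.05, 0.016,0.004,0.08,0.48,0.05, 0.02,0.005,0.08,0.6,0.05, 0.024,0.006,0.08,0.72,0.05, 0.028,0.007,0.08,0.84,0.05]'
python3 -m creep '[0.004,0.001,0,0.12,0.05, 0.008,0.002,0,0.24,0.05, 0.012,0.003,0,0.36,0.05, 0.016,0.004,0,0.48,0.05, 0.02,0.005,0,0.6,0.05, 0.024,0.006,0,0.72,0.05, 0.028,0.007,0,0.84,0.05, 0.033,0.008,0,0.96,0.05, 0.038,0.009,0,1.08,0.05, 0.043,0.01,0,1.2,0.05]'
python3 -m creep '[0.005,0.001,0,0.12,0.05, 0.01,0.002,0,0.24,0.05, 0.015,0.003,0,0.36,0.05, 0.02,0.004,0,0.48,0.05, 0.025,0.005,0,0.6,0.05, 0.03,0.006,0,0.72,0.05, 0.035,0.008,0,0.84,0.05, 0.04,0.01,0,0.96,0.05, 0.046,0.012,0,1.08,0.05, 0.046,0.012,0,1.2,0.05]'
python3 -m creep '[0,0,0,0,0.05]'
cat > wk.py <<'E'
from h import *
o=bot.get_obs();T=np.eye(4);T[:3,:3]=R.from_quat(o["tool_rot"]).as_matrix();T[:3,3]=o["eef_pos"]
w=cam("wrist");K=w["camera_matrix"];X=np.linalg.inv(T@w["T_tool_cam"])
print(np.round(o["eef_pos"],4),np.round(o["tool_rot"],4),np.round(o["joint_pos"],3))
k=[]
for q in bot.place_of("wrist","knob")[:3]:
    uv=np.array(q["centre"])*[560,420]; k.append(onz(K,X,uv,.233)); print(round(q["score"],2),np.round(uv,1),np.round(k[-1],4))
if len(k)>1:
    m=(k[0]+k[1])/2; d=k[0]-k[1]; print("mid",m,"dist",np.linalg.norm(d),"phi",-np.arctan2(d[1],d[0]))
E
python3 wk.py
```

```text
clock: 10.6
eef_pos: [0.5827, -0.0086, 0.2991]
tool_rot: [0.869, 0.495, 0.0, -0.0]
ft_force: [-0.0, -0.1, 0.5]
grip_width: 0.0497
grasp_force: 0.0
clock: 11.43
eef_pos: [0.6257, 0.0013, 0.2991]
tool_rot: [0.438, 0.899, 0.0, 0.0]
ft_force: [0.3, 0.6, -0.1]
grip_width: 0.0505
grasp_force: 0.0
clock: 12.27
eef_pos: [0.6722, 0.0137, 0.2984]
tool_rot: [-0.147, 0.989, 0.0, 0.0]
ft_force: [-0.7, -0.1, -0.4]
grip_width: 0.0501
grasp_force: 0.0
clock: 12.35
eef_pos: [0.6717, 0.0134, 0.2985]
tool_rot: [-0.144, 0.99, 0.0, 0.0]
ft_force: [-0.3, -0.1, 0.9]
grip_width: 0.0502
grasp_force: 0.0
[0.6717 0.0134 0.2985] [-1.443e-01  9.895e-01  3.000e-04  1.000e-04] [ 2.000e-02  6.160e-01  7.500e-01  1.705e+00  1.000e-03 -2.700e-01]
0.78 [281.  229.2] [0.6745 0.0126 0.233 ]
0.56 [284.   41.7] [ 0.558 -0.02   0.233]
mid [ 0.61626337 -0.00369627  0.233     ] dist 0.12093892615296009 phi -0.2727897941887399
```

```bash
python3 -m creep '[0.001,0,-0.03,0,0.05, 0.001,0,-0.06,0,0.05, 0.001,0,-0.082,0,0.05, 0.001,0,-0.082,0,0.032, 0.001,0,-0.082,0,0.032, 0.001,0,-0.082,0,0.032]'; python3 arc.py -.29 .12 10;python3 arc.py .91 .12 10;python3 arc.py 2.11 .12 7
```

```text
clock: 12.95
eef_pos: [0.6733, 0.0133, 0.2184]
tool_rot: [-0.142, 0.99, -0.0, 0.001]
ft_force: [0.2, 0.1, 0.3]
grip_width: 0.0324
grasp_force: 0.0
[(0.0016, -0.007, -0.12), (0.0024, -0.0142, -0.24), (0.0024, -0.0214, -0.36), (0.0014, -0.0285, -0.48), (-0.0004, -0.0355, -0.6), (-0.003, -0.0422, -0.72), (-0.0063, -0.0485, -0.84), (-0.0105, -0.0544, -0.96), (-0.0153, -0.0598, -1.08), (-0.0207, -0.0645, -1.2)]
[(-0.0059, -0.0041, -0.12), (-0.0123, -0.0074, -0.24), (-0.019, -0.0099, -0.36), (-0.026, -0.0117, -0.48), (-0.0332, -0.0125, -0.6), (-0.0404, -0.0125, -0.72), (-0.0475, -0.0117, -0.84), (-0.0545, -0.01, -0.96), (-0.0612, -0.0074, -1.08), (-0.0676, -0.0041, -1.2)]
[(-0.0059, 0.0041, -0.12), (-0.0114, 0.0088, -0.24), (-0.0162, 0.0142, -0.36), (-0.0203, 0.02, -0.48), (-0.0237, 0.0264, -0.6), (-0.0263, 0.0331, -0.72), (-0.0281, 0.0401, -0.84)]
```

```bash
python3 -m creep '[0.0016,-0.007,0,-0.12,0.032, 0.0024,-0.0142,0,-0.24,0.032, 0.0024,-0.0214,0,-0.36,0.032, 0.0014,-0.0285,0,-0.48,0.032, -0.0004,-0.0355,0,-0.6,0.032, -0.003,-0.0422,0,-0.72,0.032, -0.0063,-0.0485,0,-0.84,0.032, -0.0105,-0.0544,0,-0.96,0.032, -0.0153,-0.0598,0,-1.08,0.032, -0.0207,-0.0645,0,-1.2,0.032]'
python3 -m creep '[-0.0059,-0.0041,0,-0.12,0.032, -0.0123,-0.0074,0,-0.24,0.032, -0.019,-0.0099,0,-0.36,0.032, -0.026,-0.0117,0,-0.48,0.032, -0.0332,-0.0125,0,-0.6,0.032, -0.0404,-0.0125,0,-0.72,0.032, -0.0475,-0.0117,0,-0.84,0.032, -0.0545,-0.01,0,-0.96,0.032, -0.0612,-0.0074,0,-1.08,0.032, -0.0676,-0.0041,0,-1.2,0.032]'
```

```text
clock: 13.78
eef_pos: [0.6544, -0.0501, 0.2194]
tool_rot: [0.444, 0.896, 0.003, 0.003]
ft_force: [4.0, 3.7, -1.7]
grip_width: 0.032
grasp_force: 2.3
clock: 14.62
eef_pos: [0.587, -0.0563, 0.2193]
tool_rot: [0.873, 0.488, 0.003, 0.003]
ft_force: [3.7, -1.6, -2.0]
grip_width: 0.0317
grasp_force: 2.3
```

```bash
python3 -m creep '[-0.0059,0.0041,0,-0.12,0.032, -0.0114,0.0088,0,-0.24,0.032, -0.0162,0.0142,0,-0.36,0.032, -0.0203,0.02,0,-0.48,0.032, -0.0237,0.0264,0,-0.6,0.032, -0.0263,0.0331,0,-0.72,0.032, -0.0281,0.0401,0,-0.84,0.032]'
```

```text
clock: 15.2
eef_pos: [0.5576, -0.017, 0.2193]
tool_rot: [0.996, 0.089, 0.002, 0.002]
ft_force: [0.1, -4.4, -0.7]
grip_width: 0.0322
grasp_force: 2.5
```

```bash
python3 -m creep '[0,0,0,0,0.05, 0,0,0.04,0,0.05, 0,0,0.08,0,0.05, 0.004,0.001,0.08,0.12,0.05, 0.008,0.002,0.08,0.24,0.05, 0.012,0.003,0.08,0.36,0.05, 0.016,0.004,0.08,0.48,0.05, 0.02,0.005,0.08,0.6,0.05, 0.024,0.006,0.08,0.72,0.05, 0.028,0.007,0.08,0.84,0.05]'
python3 -m creep '[0.004,0.001,0,0.12,0.05, 0.008,0.002,0,0.24,0.05, 0.012,0.003,0,0.36,0.05, 0.016,0.004,0,0.48,0.05, 0.02,0.005,0,0.6,0.05, 0.024,0.006,0,0.72,0.05, 0.028,0.007,0,0.84,0.05, 0.033,0.008,0,0.96,0.05, 0.038,0.009,0,1.08,0.05, 0.043,0.01,0,1.2,0.05]'
python3 -m creep '[0.005,0.001,0,0.12,0.05, 0.01,0.002,0,0.24,0.05, 0.015,0.003,0,0.36,0.05, 0.02,0.004,0,0.48,0.05, 0.025,0.005,0,0.6,0.05, 0.03,0.006,0,0.72,0.05, 0.035,0.008,0,0.84,0.05, 0.04,0.01,0,0.96,0.05, 0.046,0.012,0,1.08,0.05, 0.046,0.012,0,1.2,0.05]'
python3 -m creep '[0,0,0,0,0.05]'
python3 wk.py; python3 - <<'E'
from h import *
c=cam("scene");im=c["pixels"][190:300,210:340,::-1];cv2.imwrite("pics/gap.png",cv2.resize(im,None,fx=5,fy=5,interpolation=cv2.INTER_CUBIC))
E
```

```text
clock: 16.03
eef_pos: [0.5854, -0.0081, 0.2987]
tool_rot: [0.869, 0.495, 0.002, 0.001]
ft_force: [-1.2, 0.4, -0.3]
grip_width: 0.0499
grasp_force: 0.0
clock: 16.87
eef_pos: [0.6283, 0.0019, 0.2987]
tool_rot: [0.438, 0.899, 0.001, 0.002]
ft_force: [0.0, 0.2, 0.4]
grip_width: 0.0504
grasp_force: 0.0
clock: 17.7
eef_pos: [0.6747, 0.0143, 0.2981]
tool_rot: [-0.147, 0.989, 0.0, 0.002]
ft_force: [0.8, 1.2, -1.1]
grip_width: 0.0499
grasp_force: 0.0
clock: 17.78
eef_pos: [0.6742, 0.014, 0.2981]
tool_rot: [-0.144, 0.99, 0.0, 0.002]
ft_force: [0.4, -0.1, -0.7]
grip_width: 0.0499
grasp_force: 0.0
[0.6742 0.014  0.2981] [-0.1444  0.9895  0.      0.0017] [ 0.021  0.619  0.754  1.702  0.    -0.269]
0.83 [283.  225.2] [0.6737 0.0137 0.233 ]
0.59 [282.5  39.1] [ 0.5598 -0.0206  0.233 ]
mid [ 0.61676147 -0.00344082  0.233     ] dist 0.11900395899104832 phi -0.29246535251572164
```

View pics/gap.png

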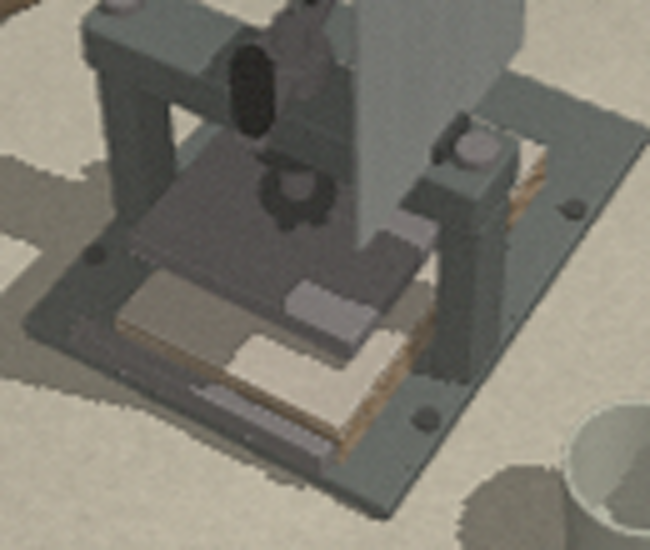

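The crop shows the stack flush against the stop bar (70–330, 330–460), with the platen still slightly above it. On this third stroke I use shorter calls and read the push.

```bash
python3 -m creep '[0,0,-0.03,0,0.05, 0,0,-0.06,0,0.05, 0,0,-0.082,0,0.05, 0,0,-0.082,0,0.032, 0,0,-0.082,0,0.032, 0,0,-0.082,0,0.032]'
python3 -m creep '[0.0016,-0.007,0,-0.12,0.032, 0.0024,-0.0142,0,-0.24,0.032, 0.0024,-0.0214,0,-0.36,0.032, 0.0014,-0.0285,0,-0.48,0.032, -0.0004,-0.0355,0,-0.6,0.032]'; python3 arc.py .31 .12 5;python3 arc.py .91 .12 5;python3 arc.py 1.51 .12 5;python3 arc.py 2.11 .12 7
```

```text
clock: 18.43
eef_pos: [0.674, 0.0138, 0.2165]
tool_rot: [-0.142, 0.99, -0.0, 0.001]
ft_force: [0.8, 0.7, 1.4]
grip_width: 0.0319
grasp_force: 0.0
clock: 18.85
eef_pos: [0.6747, -0.0199, 0.2174]
tool_rot: [0.159, 0.987, 0.002, 0.003]
ft_force: [1.3, 4.3, -2.1]
grip_width: 0.0315
grasp_force: 2.3
[(-0.0026, -0.0067, -0.12), (-0.006, -0.0131, -0.24), (-0.0101, -0.019, -0.36), (-0.0149, -0.0243, -0.48), (-0.0203, -0.0291, -0.6)]
[(-0.0059, -0.0041, -0.12), (-0.0123, -0.0074, -0.24), (-0.019, -0.0099, -0.36), (-0.026, -0.0117, -0.48), (-0.0332, -0.0125, -0.6)]
[(-0.0072, -0.0, -0.12), (-0.0143, 0.0008, -0.24), (-0.0213, 0.0026, -0.36), (-0.0281, 0.0051, -0.48), (-0.0345, 0.0084, -0.6)]
[(-0.0059, 0.0041, -0.12), (-0.0114, 0.0088, -0.24), (-0.0162, 0.0142, -0.36), (-0.0203, 0.02, -0.48), (-0.0237, 0.0264, -0.6), (-0.0263, 0.0331, -0.72), (-0.0281, 0.0401, -0.84)]
```

```bash
python3 -m creep '[-0.0026,-0.0067,0,-0.12,0.032, -0.006,-0.0131,0,-0.24,0.032, -0.0101,-0.019,0,-0.36,0.032, -0.0149,-0.0243,0,-0.48,0.032, -0.0203,-0.0291,0,-0.6,0.032]'
```

```text
clock: 19.27
eef_pos: [0.6555, -0.05, 0.2174]
tool_rot: [0.444, 0.896, 0.003, 0.003]
ft_force: [5.3, 3.1, -2.7]
grip_width: 0.032
grasp_force: 2.5
```

```bash
python3 -m creep '[-0.0059,-0.0041,0,-0.12,0.032, -0.0123,-0.0074,0,-0.24,0.032, -0.019,-0.0099,0,-0.36,0.032]'
```

```text
clock: 19.52
eef_pos: [0.6367, -0.0608, 0.2174]
tool_rot: [0.598, 0.802, 0.003, 0.004]
ft_force: [4.0, 0.9, -2.5]
grip_width: 0.0319
grasp_force: 2.6
```

```bash
python3 -m creep '[-0.007,-0.0018,0,-0.12,0.032, -0.0142,-0.0026,0,-0.24,0.032, -0.0214,-0.0026,0,-0.36,0.032, -0.0285,-0.0018,0,-0.48,0.032]'; for a in 1.27 1.75 2.23 2.59; do python3 arc.py $a .12 4; done
```

```text
clock: 19.85
eef_pos: [0.6081, -0.0638, 0.2174]
tool_rot: [0.771, 0.636, 0.003, 0.004]
ft_force: [5.0, -2.6, -3.4]
grip_width: 0.0323
grasp_force: 2.7
[(-0.007, -0.0017, -0.12), (-0.0141, -0.0026, -0.24), (-0.0213, -0.0026, -0.36), (-0.0285, -0.0017, -0.48)]
[(-0.007, 0.0017, -0.12), (-0.0137, 0.0042, -0.24), (-0.0201, 0.0076, -0.36), (-0.0261, 0.0116, -0.48)]
[(-0.0054, 0.0047, -0.12), (-0.0102, 0.0101, -0.24), (-0.0144, 0.016, -0.36), (-0.0177, 0.0223, -0.48)]
[(-0.0034, 0.0063, -0.12), (-0.006, 0.013, -0.24), (-0.0078, 0.02, -0.36), (-0.0087, 0.0272, -0.48)]
```

```bash
python3 -m creep '[-0.007,0.0017,0,-0.12,0.032, -0.0137,0.0042,0,-0.24,0.032, -0.0201,0.0076,0,-0.36,0.032, -0.0261,0.0116,0,-0.48,0.032]'
```

```text
clock: 20.18
eef_pos: [0.5815, -0.0533, 0.2174]
tool_rot: [0.901, 0.434, 0.002, 0.004]
ft_force: [4.3, -5.9, -3.1]
grip_width: 0.032
grasp_force: 3.3
```

```bash
python3 -m creep '[-0.0054,0.0047,0,-0.12,0.032, -0.0102,0.0101,0,-0.24,0.032, -0.0144,0.016,0,-0.36,0.032]'
```

```text
clock: 20.43
eef_pos: [0.5667, -0.0382, 0.2174]
tool_rot: [0.964, 0.266, 0.002, 0.004]
ft_force: [2.1, -8.2, -2.2]
grip_width: 0.0321
grasp_force: 4.4
```

```bash
python3 arc.py 2.59 .06 5; python3 -m creep '[-0.0018,0.0031,0,-0.06,0.032, -0.0034,0.0063,0,-0.12,0.032]'; python3 -c "
from h import *
o=bot.get_obs();f=o['ft_force'];a=2.71;print(-(-np.sin(a)*f[0]-np.cos(a)*f[1]))"
```

```text
[(-0.0018, 0.0031, -0.06), (-0.0034, 0.0063, -0.12), (-0.0048, 0.0097, -0.18), (-0.006, 0.013, -0.24), (-0.007, 0.0165, -0.3)]
clock: 20.6
eef_pos: [0.5629, -0.0321, 0.2174]
tool_rot: [0.978, 0.209, 0.002, 0.004]
ft_force: [1.0, -9.7, -1.0]
grip_width: 0.032
grasp_force: 4.8
9.223467204909477
```

```bash
python3 -m creep '[-0.0014,0.0034,0,-0.06,0.032]'; python3 -c "
from h import *
o=bot.get_obs();f=o['ft_force'];a=2.77;print(-(-np.sin(a)*f[0]-np.cos(a)*f[1]))"
```

```text
clock: 20.68
eef_pos: [0.5614, -0.029, 0.2174]
tool_rot: [0.984, 0.179, 0.002, 0.004]
ft_force: [0.2, -10.1, -1.1]
grip_width: 0.0321
grasp_force: 5.0
9.517569438227191
```

Push is 9.5 N against a free push of about 4.7 N, which is firm. Now releasing and withdrawing.

```bash
python3 -m creep '[0.001,-0.003,0,0,0.05, 0.001,-0.003,0,0,0.05, 0.001,-0.003,0.04,0,0.05, 0.001,-0.003,0.08,0,0.05, -0.01,-0.003,0.12,0,0.05, -0.045,-0.003,0.12,0,0.05, -0.085,-0.003,0.12,0,0.05, -0.125,-0.003,0.12,0,0.05, -0.16,-0.003,0.12,0,0.05, -0.16,-0.003,0.12,0,0.05]'
python3 - <<'E'
from h import *
c=cam("scene");t=cam("top")
a=cv2.resize(c["pixels"][150:320,200:380,::-1],(400,400),interpolation=cv2.INTER_CUBIC)
b=cv2.resize(t["pixels"][130:320,160:430,::-1],(400,281),interpolation=cv2.INTER_CUBIC)
cv2.imwrite("pics/end.png",np.hstack([a,cv2.copyMakeBorder(b,0,119,0,0,cv2.BORDER_CONSTANT)]))
E
```

```text
clock: 21.52
eef_pos: [0.394, -0.0276, 0.3363]
tool_rot: [0.983, 0.183, 0.0, -0.0]
ft_force: [0.7, -0.1, 0.7]
grip_width: 0.0501
grasp_force: 0.0
```

View pics/end.png

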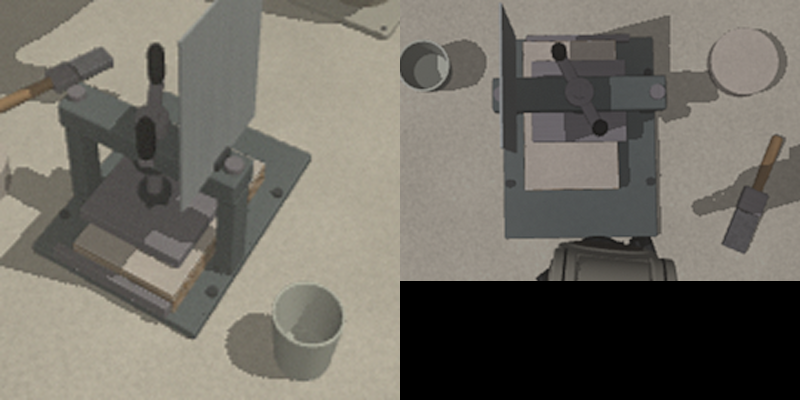

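The picture shows the platen resting on the stack, the stack flush against the stop, and the pot, cards and brush not moved. Handing in.

```bash
python3 -c "
from workcell import bot
print(bot.job_done())"
```

```text
the job is handed in; nothing more can be done
None
```

The stack is pushed square against the back stop and clamped firmly: the crank's last push was about 9.5 N, against about 4.7 N running free. The glue pot, cards and brush were left where they were, and the job was handed in at about 22 s.

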